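# Draw the parts tray out from under the press bed with the pull hook

### The arm

A 6-joint arm with a two-finger parallel gripper is mounted at the origin on the work surface. World frame = base frame: x ahead of the robot, y to its left, z up, the work surface at z = 0. Lengths are in m, angles in rad, forces in N, time in s.
With the tool pointing down it reaches from about 0.35 to 0.975 m from the base axis. Payload 4.9 kg.
Tool frame: the origin (TCP) lies at the very end of the fingers, on their centre line; the grasp point (between the pads) lies r.grip_point_offset behind it (r.grip_point_offset is the distance from the TCP to the grasp point, in m); z points along the fingers, y is the line along which they close (so a half turn about z gives the same grasp; the last joint's range is limited). The gripper opens to 85 mm and grips with 20 to 120 N. Pads are 22 mm wide; open, the fingers measure 114 mm over their backs; the gripper's body (76 mm by 85 mm) begins 54 mm behind the grasp point. The pads swing forward as they close: fully open they stand 13 mm farther back than shut.
Start: joints at [-1.398, 0.053, 1.613, -0, 1.476, -0.119], TCP at [0.18, -0.599, 0.231] pointing down, gripper open.
Joint ranges: [-3.01, 3.01], [-1.01, 2.22], [0.06, 2.58], [-1.02, 4.17], [0.09, 2.62], [-3.14, 3.14]. Speed limits (rad/s): [2.57, 2.57, 3.14, 3.14, 3.14, 3.14].

### API

Orientations are given as a rotation vector (axis times angle).
In Python, from bench import r gives the robot as it stands.
- The arm moves only by the shell command python3 -m handwheel 'ROWS' [OPENING] [FORCE]. ROWS is JSON, one flat list of numbers, 6 for each row, row after row: the shift along the tool's x, y, z each as a share of 0.3 m, from -1 to 1, then the turn, a rotation vector about the tool's x, y, z each as a share of 180 degrees, from -1 to 1. A call has 1 to 10 rows; each row is the pose to reach, as a shift and turn from the pose commanded when the call began, along the tool's axes at that moment, turning the shorter way round; what a row does not reach only later rows make up. A row lasts 1/12 s, in which the tool goes at most 41.7 mm and 7.16 degrees, less where a joint would pass 70% of its speed; a pose out of reach is approached as far as the arm can. A call with a number of a shift or a turn outside -1 to 1 is refused whole. A call with a gripper value outside its range is refused whole. OPENING is the opening, from -1 (shut) to 1 (fully open), set as the call begins (- or left out, the last holds). The fingers move at their own pace and stop on an object; FORCE is the grip in N (left out, the last holds). Time passes only in rows, so rows that repeat a pose let the fingers close. It gives the time, the measured TCP pose, the force, the opening and the grip force at its end, in the units of the state.
- r.sense(): the state, without advancing time (a new reading comes with each control period).
- r.capture(name): name is "side" or "top" or "wrist"; returns (picture, depth): 480x640x3 uint8, red, green, blue; 480x640 float32, m along the optical axis (not along the pixel's ray), 0 where there is no reading.
- r.calibration(name): a dict with "intrinsics" (3x3 intrinsics, pixels), "rvec" (rotation vector, rad) and "tvec" (3), from world to camera coordinates, as OpenCV has them. Camera axes: x right, y down, z forward; pixel columns grow to the right and rows downward; lengths in m; the calibration is good to about 2 mm. A picture is of the moment at which its call begins: read the wrist's pose just before it. calibration takes no time and is no camera call; for the wrist camera it gives the pose at the moment of the call.
- r.finish_job(): hands the job in; it is judged then, once.
Trained networks look in the newest picture that a camera, given by its name, has taken for a name from the list of things; names that differ only in an ending like _2 or _b are one class to them, and where a whole thing is asked for, a point or a joint stands for the part that bears it (a point fixed in the world has none). Each returns a list of dicts, best first, with "score" (0 to 1); they miss things now and then, are a little off and sometimes report something else, mostly with a low value. They report only what shows in the picture. A call takes as long as a camera call. They do not tell look-alikes from the thing itself.
- r.spot_in(camera, target): "rect" ([centre column, centre row, width, height] in pixels, round what is visible of it).
- r.silhouettes(camera, target): "pixels" (480x640 bool, what is visible of it) and "rect" ([centre column, centre row, width, height] in pixels, round what is visible of it).
The state is a dict: "clock": time; "joints": joint angles; "dq": joint speeds; "tau": joint torques, N m; "tcp_pos": TCP position; "tcp_rot": TCP orientation; "ft_force": force on the tool from outside, world axes, zero at the start; "moment": the same for the moment, N m; "opening": finger opening in m; "gripper_force": force on a finger pad.
Only numpy, scipy, OpenCV 4.12 (cv2) and the standard library are available. Lean on these libraries where they do the work, as an engineer would, in place of code of your own. Each camera call takes 0.05 s, during which the arm holds its last target. There are 200 camera calls.

### The job

Take the pull hook off its rubber mat, catch its open end behind the upright pin on the steel tray under the red press bed, and gently draw the tray out until it is fully home: pull it snug for a moment, 8 to 20 N, against the low rubber-faced stop, so that its front lies square and flush along it. Move the tray with the hook only (do not touch it with the gripper or arm), leave the bearing in it, and do not tip it or shift the other things on the bench. Then unhook and lay the hook back flat, lengthwise, on its mat.

Things in the scene. Friction and masses are not known exactly. Their poses are not given: they have to be found in the camera images.
- hook_grip (a point): Pull hook (180 g): wooden handle 100 x 18 x 24 mm with a flat steel J end. Point: centre of the handle, 12 mm above the flat underside; +x along the handle to the hook end, z up. All undersides level: the 14 mm high steel spans 12 mm below to 2 mm above this point. Balances about 20 mm ahead of it. Starts flat on the mat, hook end away from the robot.
- tray: Loose open steel tray 120 (x) x 150 (y) x 45 mm, 0.6 to 0.9 kg, on the bench, rear under the press bed. Origin: centre of underside; x points away from the stop, front face at x = -60 mm. A tongue 30 mm wide, 20 to 25 mm above the bench, sticks out 60 mm in front at y = 0, carries the pin and passes over the stop. Its yaw may differ from the stop's by 0.12 rad.
- pin (a point): Upright round steel pin on the tray's tongue, 12 mm diameter, 25 to 62 mm above the bench, with an 18 mm head on its top 4 mm. Point on its axis, 37 mm above the bench, 105 mm ahead (-x) of the tray's origin; 39 mm are free between pin and tray front. Tray axes.
- stop: Fixed low stop, 160 mm long (its y), 18 mm high. Origin: centre of its underside. Its rubber face looks to its +x and is screwed out to anywhere from x = 10 to 28 mm, a setting that the pose does not tell: find it by feel. It is rigid: the pull rises steeply once the tray meets it. The tray is home, with the stop's yaw, 70 to 88 mm from it (origins, along its x).
- bed: Red press bed fixed over the tray: two beams 400 mm long (its y) and 40 mm wide at x = 75 to 115 and 175 to 215 mm, from 100 to 170 mm above the bench, on side walls at y = -195 to -165 and 165 to 195 mm. Origin on the bench, at the stop's origin; same yaw as the stop.
- mat: Fixed black rubber mat of the hook, 300 (x) x 140 (y) x 3 mm. Origin: centre of its underside. It can be left or right of the robot.
- bearing: Loose bearing ring lying in the tray: 60 mm diameter, 18 mm high, 200 g. Origin: centre of its underside.
- partsbin: Bystander: open red plastic bin 150 x 110 x 60 mm, on the side opposite the mat. Origin: centre of its underside.
- wrench_grip (a point): Bystander: wrench lying on the left. Point in its handle.
- brick: Bystander: half brick 100 x 120 x 62 mm. Origin: centre of its underside.
- oilcan: Bystander: metal can, 66 mm diameter, 110 mm high. Origin: centre of its underside.
- bush: Bystander: upright brass bush, 44 mm diameter, 40 mm high, standing on the bench near the left end of the stop. Origin: centre of its underside.
- arborplate: Bystander: notched steel press plate about 120 x 120 x 20 mm. Origin: on its underside.
- hook_pocket (a point): Where the pin seats in the hook: x = 119, y = 18 mm from hook_grip, 5 mm below it, same axes. From hook_grip: 8 mm wide shank along y = 0 out to x = 133 mm, then a cross piece to +y (x 125 to 133, y to 40), ending in a lip that turns back (y 32 to 40, x 113 to 133). Pocket: y 4 to 32 mm, bottom at x = 125, open to -x.
There are look-alikes about, which are no part of the job. Leave any turquoise look-alike of the part that bears hook_grip alone.

How it is judged:
By the outcome, as a careful person would: the job done as asked, in the order asked, and still so for the second after the job is handed in, with the robot touching nothing.
It also fails if it takes over 72 s, if anything falls off the work surface, if the arm or the gripper's body presses on something with over 40 N, if the wrist force passes 120 N, or if a joint passes its speed limit or range.

## Working session

There is one attempt and no reset: what is moved stays moved. The work goes in short steps, Python scripts to look and compute and a shell command to move; the robot and the scene stay as the last step left them, time stands still between calls to the robot, and variables do not carry over. Pictures are saved under pics/ and viewed, at most 10 in all, crops included, and the job is handed in when it is done.

```bash
ls; mkdir -p pics
python3 - <<'E'
from bench import r
import cv2,numpy as np
s=r.sense();print({k:np.round(v,3) for k,v in s.items()}, r.grip_point_offset)
for c in("top","side"):
    p,d=r.capture(c);cv2.imwrite(f"pics/{c}0.png",p[:,:,::-1]);np.save(f"pics/{c}0d.npy",d)
    k=r.calibration(c);print(c,np.round(k["intrinsics"],1).tolist(),np.round(k["rvec"],4),np.round(k["tvec"],4))
    for t in("hook_grip","tray","pin","stop","mat","bed","bearing","partsbin"):
        for o in r.spot_in(c,t)[:3]:print(t,round(o["score"],2),np.round(o["rect"]))
E
```

```text
pics
{'clock': np.float64(0.0), 'joints': array([-1.398,  0.053,  1.614,  0.   ,  1.476, -0.119]), 'dq': array([-0.002,  0.001, -0.001,  0.001, -0.001,  0.   ]), 'tau': array([-1.0000e-03, -3.9369e+01, -3.7018e+01, -0.0000e+00,  7.0000e-03,
       -0.0000e+00]), 'tcp_pos': array([ 0.18 , -0.598,  0.23 ]), 'tcp_rot': array([-3.106, -0.456,  0.   ]), 'ft_force': array([ 0.331, -0.304,  0.663]), 'moment': array([ 0.016,  0.003, -0.017]), 'gripper_force': np.float64(0.0), 'opening': np.float64(0.085)} 0.0187
top [[509.9, 0.0, 327.6], [0.0, 509.9, 243.9], [0.0, 0.0, 1.0]] [ 2.1497 -2.1768  0.1071] [-0.0398  0.464   1.5352]
hook_grip 0.84 [512. 255.  56.  35.]
hook_grip 0.72 [429. 241.  19.  65.]
hook_grip 0.55 [421. 337.  25.  52.]
tray 0.87 [308. 172.  52.  61.]
pin 0.68 [306. 170.  52.  53.]
stop 0.92 [308. 207.  53.  22.]
mat 0.8 [428. 244.  56.  99.]
bed 0.98 [309. 151. 144.  66.]
bed 0.71 [431. 240.  20.  62.]
partsbin 0.91 [198. 250.  41.  50.]
side [[543.1, 0.0, 318.0], [0.0, 543.1, 240.4], [0.0, 0.0, 1.0]] [ 0.7989 -2.326   1.3869] [0.3282 0.2    1.1418]
hook_grip 0.66 [356. 204.  21.   6.]
hook_grip 0.44 [445. 188.  17.   7.]
tray 0.59 [345. 210.  41.  27.]
tray 0.58 [225. 232.  71.  42.]
pin 0.42 [201. 324.  91.  71.]
stop 0.89 [264. 248.  60.  34.]
mat 0.92 [345. 211.  39.  23.]
bearing 0.52 [230. 228.  20.   7.]
bearing 0.49 [266. 251.  58.  37.]
partsbin 0.56 [202. 324.  93.  79.]
```

Run:
```python
import cv2
p=cv2.imread("pics/top0.png")[110:370,160:560]
cv2.imwrite("pics/top0c.png",cv2.resize(p,None,fx=2,fy=2,interpolation=cv2.INTER_CUBIC))
```

```text
(no output)
```

View pics/top0c.png

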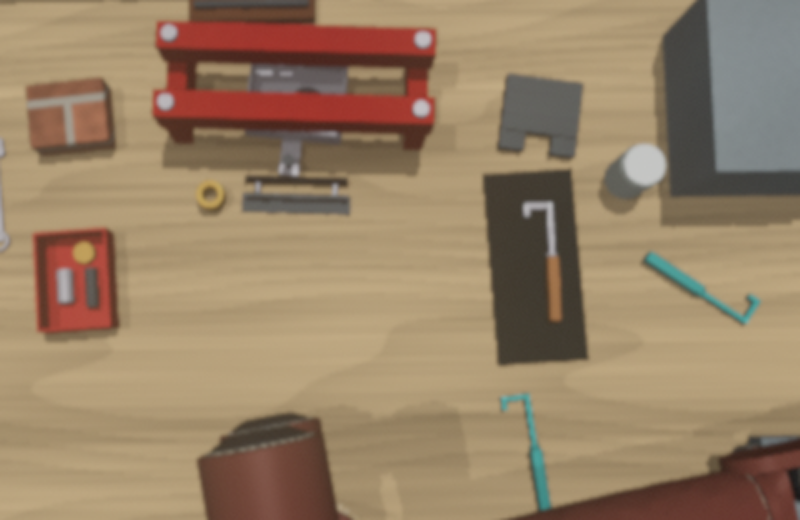

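The crop shows three hook-like things, in full-picture pixels:
- Wooden-handled hook on the black mat, about (437,254).
- Turquoise look-alike at about (512,255).
- Turquoise look-alike at about (425,340).

The wooden one on the mat fits the description. The stop is at about (308,210), with its face plate at about (308,201), and the pin is at about (305,185).

```bash
cat > h.py <<'E'
from bench import r
import cv2,numpy as np
from scipy.spatial.transform import Rotation as R
def px2w(c,uv,z,k=None):
    k=k or r.calibration(c);M=R.from_rotvec(np.ravel(k["rvec"])).as_matrix();t=np.ravel(k["tvec"])
    C=-M.T@t;out=[]
    for u,v in np.atleast_2d(uv):
        d=M.T@np.linalg.solve(k["intrinsics"],[u,v,1]);out.append(C+d*(z-C[2])/d[2])
    return np.array(out)
def w2px(c,X,k=None):
    k=k or r.calibration(c)
    return cv2.projectPoints(np.atleast_2d(X).astype(float),np.ravel(k["rvec"]),np.ravel(k["tvec"]),k["intrinsics"],None)[0][:,0]
def rows(pos,yaw,s=None):
    """shift/turn (handwheel units) from the current pose to TCP pos, tool down, tool x along yaw"""
    s=s or r.sense();R0=R.from_rotvec(s["tcp_rot"])
    c,sn=np.cos(yaw),np.sin(yaw)
    Rt=R.from_matrix(np.array([[c,sn,0],[sn,-c,0],[0,0,-1]]))
    return np.round(R0.inv().apply(np.array(pos)-s["tcp_pos"])/.3,4),np.round((R0.inv()*Rt).as_rotvec()/np.pi,4)
E
python3 - <<'E'
from h import *
f=lambda a:np.array(a)/2.+[160,110]
P=lambda n,a,z:print(n,np.round(px2w("top",f(a),z),3).tolist())
P("handle ends",[(553,256),(556,320)],.027)
P("hook tip/shank",[(550,204),(526,204)],.017)
P("mat c",[(484,175),(571,170),(587,358),(500,364)],.003)
P("stop body",[(243,205),(349,207)],.018)
P("stop face",[(247,181),(347,183)],.018)
P("pin",[(290,148)],.06)
P("trayfront",[(246,138),(340,138)],.045)
P("bed front",[(155,118),(432,126)],.17)
P("bush",[(209,193)],.04)
P("bolts",[(165,101),(421,108),(168,32),(423,39)],.17)
E
```

```text
handle ends [[0.477, -0.378, 0.027], [0.379, -0.379, 0.027]]
hook tip/shank [[0.559, -0.378, 0.017], [0.56, -0.341, 0.017]]
mat c [[0.609, -0.28, 0.003], [0.615, -0.416, 0.003], [0.322, -0.43, 0.003], [0.314, -0.296, 0.003]]
stop body [[0.564, 0.096, 0.018], [0.558, -0.068, 0.018]]
stop face [[0.601, 0.09, 0.018], [0.596, -0.065, 0.018]]
pin [[0.643, 0.02, 0.06]]
trayfront [[0.663, 0.088, 0.045], [0.661, -0.055, 0.045]]
bed front [[0.664, 0.205, 0.17], [0.647, -0.185, 0.17]]
bush [[0.579, 0.146, 0.04]]
bolts [[0.688, 0.191, 0.17], [0.673, -0.17, 0.17], [0.788, 0.187, 0.17], [0.773, -0.175, 0.17]]
```

```bash
python3 -c "
from h import *
print(rows([.43,-.378,.23],0.0))"
```

```text
(array([ 1.0103, -0.4642,  0.0044]), array([-0.    ,  0.    ,  0.0929]))
```

```bash
python3 -m handwheel '[1,-0.464,0.004,0,0,0.093,1,-0.464,0.004,0,0,0.093,1,-0.464,0.004,0,0,0.093,1,-0.464,0.004,0,0,0.093,1,-0.464,0.004,0,0,0.093,1,-0.464,0.004,0,0,0.093,1,-0.464,0.004,0,0,0.093,1,-0.464,0.004,0,0,0.093,1,-0.464,0.004,0,0,0.093,1,-0.464,0.004,0,0,0.093]' 1 60
python3 - <<'E'
from h import *
s=r.sense();print(s["clock"],s["tcp_pos"],s["tcp_rot"])
k=r.calibration("wrist");p,d=r.capture("wrist");cv2.imwrite("pics/w1.png",p[:,:,::-1]);np.save("pics/w1d.npy",d)
import pickle;pickle.dump(k,open("pics/w1k.pkl","wb"))
for o in r.silhouettes("wrist","hook_grip"):
    m=o["pixels"];ys,xs=np.nonzero(m);print(o["score"],np.round(o["rect"]),m.sum())
E
```

```text
clock: 1.73
tcp_pos: [0.4283, -0.3775, 0.2302]
tcp_rot: [3.141, 0.006, -0.0]
ft_force: [-0.2, 0.7, -0.1]
opening: 0.0855
gripper_force: 0.0
1.7333 [ 0.42834148 -0.37749898  0.23017959] [ 3.14133386e+00  5.75305955e-03 -2.28359916e-04]
0.85 [269. 391.  59.  82.] 1365
0.62 [304. 152.  56. 213.] 3574
0.57 [558. 204. 163. 123.] 3991
```

View pics/w1.png

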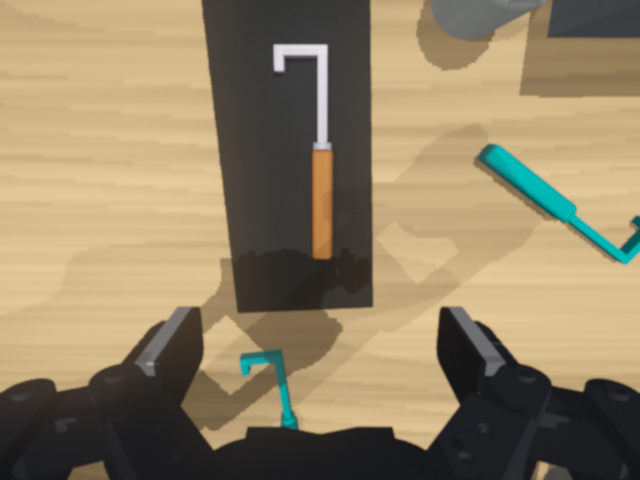

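The wooden hook lies on the mat: handle centre about (322,204), J end at rows 44–72, opening to image left. The turquoise ones at (558,204) and (269,391) stay alone.

Run:
```python
from h import *
import pickle;k=pickle.load(open("pics/w1k.pkl","rb"))
P=lambda n,a,z:print(n,np.round(px2w("wrist",a,z,k),4).tolist())
P("handle top ends",[(322,150),(322,259)],.027)
P("ferrule",[(322,143)],.02)
P("shank",[(323,140),(323,60),(300,44),(274,60)],.017)
m=r.silhouettes("wrist","hook_grip")[1]["pixels"];p=cv2.imread("pics/w1.png")
hsv=cv2.cvtColor(p,cv2.COLOR_BGR2HSV);o=(hsv[...,0]<20)&(hsv[...,1]>120)&(hsv[...,2]>90)
o[:,:300]=0;o[:,345:]=0;o[:130]=0;o[262:]=0
ys,xs=np.nonzero(o);W=px2w("wrist",np.c_[xs,ys],.027,k)[:,:2]
c=W.mean(0);v=np.linalg.svd(W-c,full_matrices=0)[2][0];print(c,W.min(0),W.max(0),np.arctan2(v[1],v[0]))
print("rows",rows([c[0],c[1],.006],0.0))
```

```text
handle top ends [[0.478, -0.3797, 0.027], [0.3798, -0.3801, 0.027]]
ferrule [[0.4834, -0.3798, 0.02]]
shank [[0.4858, -0.3806, 0.017], [0.5498, -0.3803, 0.017], [0.5618, -0.3615, 0.017], [0.5497, -0.34, 0.017]]
[ 0.43053357 -0.37987481] [ 0.37981608 -0.38915345] [ 0.47799543 -0.37095007] -3.140791706270478
rows (array([1.41e-02, 3.00e-04, 7.47e-01]), array([ 0.0001,  0.0001, -0.0005]))
```

```bash
python3 -m handwheel '[0.009,0,0.65,0,0,0,0.009,0,0.65,0,0,0,0.009,0,0.65,0,0,0,0.009,0,0.65,0,0,0,0.009,0,0.65,0,0,0,0.009,0,0.68,0,0,0,0.009,0,0.71,0,0,0,0.009,0,0.735,0,0,0,0.009,0,0.747,0,0,0,0.009,0,0.747,0,0,0]' 1
python3 -m handwheel '[0,0,0,0,0,0,0,0,0,0,0,0,0,0,0,0,0,0,0,0,0,0,0,0,0,0,0,0,0,0,0,0,0,0,0,0,0,0,0,0,0,0]' -1 100
```

```text
clock: 2.72
tcp_pos: [0.4303, -0.38, 0.0071]
tcp_rot: [3.14, -0.001, 0.002]
ft_force: [0.8, 0.7, -0.4]
opening: 0.0853
gripper_force: 0.0
clock: 3.3
tcp_pos: [0.4301, -0.3793, 0.0067]
tcp_rot: [3.141, -0.0, 0.001]
ft_force: [-1.0, -0.2, 3.5]
opening: 0.016
gripper_force: 99.0
```

```bash
python3 -m handwheel '[0,0,-0.02,0,0,0,0,0,-0.05,0,0,0,0,0,-0.15,0,0,0,0,0,-0.28,0,0,0,0,-0.1,-0.42,0,0,0,0.03,-0.22,-0.55,0,0,0,0.07,-0.36,-0.65,0,0,0,0.1,-0.5,-0.65,0,0,0,0.13,-0.63,-0.65,0,0,0,0.15,-0.75,-0.65,0,0,0]'
python3 -m handwheel '[0,-0.12,0,0,0,0,0,-0.23,0,0,0,0,0,-0.3,0,0,0,0,0,-0.32,0,0,0,0,0,-0.32,0,0,0,0,0,-0.32,0,0,0,0]'
python3 - <<'E'
from h import *
k=r.calibration("wrist");p,d=r.capture("wrist");cv2.imwrite("pics/w2.png",p[:,:,::-1]);np.save("pics/w2d.npy",d)
s=r.sense();print(s["tcp_pos"],s["tcp_rot"])
import pickle;pickle.dump(k,open("pics/w2k.pkl","wb"))
for t in("pin","stop","tray"):
  for o in r.spot_in("wrist",t):print(t,round(o["score"],2),np.round(o["rect"]))
E
```

```text
clock: 4.13
tcp_pos: [0.4713, -0.1746, 0.2024]
tcp_rot: [3.14, -0.002, 0.006]
ft_force: [0.9, -0.1, -1.0]
opening: 0.0158
gripper_force: 98.4
clock: 4.63
tcp_pos: [0.4706, -0.0802, 0.2]
tcp_rot: [3.141, -0.0, 0.0]
ft_force: [-0.3, -0.3, -2.0]
opening: 0.0161
gripper_force: 98.4
[ 0.47060863 -0.0806889   0.19994409] [ 3.14094251e+00 -1.79816746e-03  2.14349722e-05]
pin 0.7 [174.  15.  44.  29.]
stop 0.73 [195.  68. 221.  92.]
stop 0.46 [585. 196. 104. 340.]
tray 0.86 [174.  16.  44.  23.]
```

View pics/w2.png

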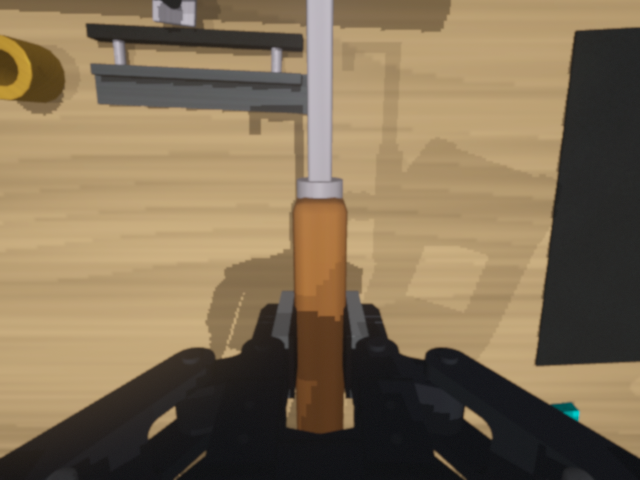

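The view shows the stop at rows 25–105, columns 88–305, with its rubber face plate at the top. The tongue and pin are cut off at the top edge (174,10), so I'll go higher and farther forward.

```bash
python3 -m handwheel '[0.05,0,-0.1,0,0,0,0.12,0.03,-0.22,0,0,0,0.18,0.03,-0.33,0,0,0,0.25,0.03,-0.4,0,0,0,0.25,0.03,-0.4,0,0,0,0.25,0.03,-0.4,0,0,0,0.25,0.03,-0.4,0,0,0]'
python3 - <<'E'
from h import *
k=r.calibration("wrist");p,d=r.capture("wrist");cv2.imwrite("pics/w3.png",p[:,:,::-1]);np.save("pics/w3d.npy",d)
s=r.sense();print(s["tcp_pos"],s["tcp_rot"])
import pickle;pickle.dump(k,open("pics/w3k.pkl","wb"))
for t in("pin","stop","tray"):
  for o in r.spot_in("wrist",t):print(t,round(o["score"],2),np.round(o["rect"]))
E
```

```text
clock: 5.42
tcp_pos: [0.5447, -0.0893, 0.3181]
tcp_rot: [-3.141, 0.002, 0.005]
ft_force: [-0.5, 0.4, -2.2]
opening: 0.0162
gripper_force: 98.4
[ 0.54431701 -0.08905574  0.31738867] [-3.14049262e+00  1.90711405e-03  6.24489210e-03]
pin 0.59 [241. 100.  96.  62.]
stop 0.69 [227. 152. 152.  58.]
tray 0.72 [244. 103.  99.  56.]
```

View pics/w3.png

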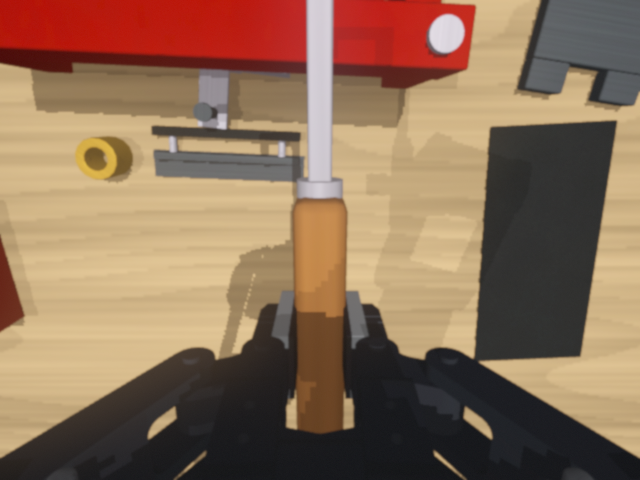

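The pin's head is at (205,112), on the tongue spanning columns 199–228, with its front at row 128. The stop face plate runs (153,130)–(300,137), and the tray front edge is near row 72.

Run:
```python
from h import *
import pickle;k=pickle.load(open("pics/w3k.pkl","rb"));d=np.load("pics/w3d.npy")
P=lambda n,a,z:print(n,np.round(px2w("wrist",a,z,k),4).tolist())
P("pin head",[(205,112)],.062)
P("pin base",[(213,124)],.025)
P("tongue L/R",[(199,73),(228,73),(199,127),(228,129)],.025)
P("stop rear edge of face",[(153,127),(300,133)],.018)
P("stop face front edge",[(153,133),(300,140)],.018)
P("stop body back top",[(155,151),(303,158)],.018)
P("stop body front",[(155,176),(303,181)],.0)
P("bush",[(98,157)],.04)
k2=pickle.load(open("pics/w2k.pkl","rb"))
print("w2")
P2=lambda n,a,z:print(n,np.round(px2w("wrist",a,z,k2),4).tolist())
P2("face rear",[(87,24),(302,36)],.018)
P2("body back top",[(92,65),(303,75)],.018);P2("body front bottom",[(99,104),(305,113)],0)
p=cv2.imread("pics/w3.png")[50:200,130:330];cv2.imwrite("pics/w3c.png",cv2.resize(p,None,fx=4,fy=4,interpolation=cv2.INTER_CUBIC))
```

```text
pin head [[0.6259, 0.02, 0.062]]
pin base [[0.6146, 0.0228, 0.025]]
tongue L/R [[0.6644, 0.0331, 0.025], [0.6643, 0.0036, 0.025], [0.6116, 0.0378, 0.025], [0.6095, 0.0074, 0.025]]
stop rear edge of face [[0.6116, 0.0892, 0.018], [0.605, -0.0683, 0.018]]
stop face front edge [[0.6054, 0.09, 0.018], [0.5977, -0.0682, 0.018]]
stop body back top [[0.5864, 0.0901, 0.018], [0.5785, -0.0711, 0.018]]
stop body front [[0.5569, 0.1009, 0.0], [0.5507, -0.07, 0.0]]
bush [[0.582, 0.1413, 0.04]]
w2
face rear [[0.6123, 0.09, 0.018], [0.6041, -0.0677, 0.018]]
body back top [[0.5845, 0.0909, 0.018], [0.5773, -0.0681, 0.018]]
body front bottom [[0.5574, 0.0995, 0.0], [0.5502, -0.0687, 0.0]]
```

View pics/w3c.png

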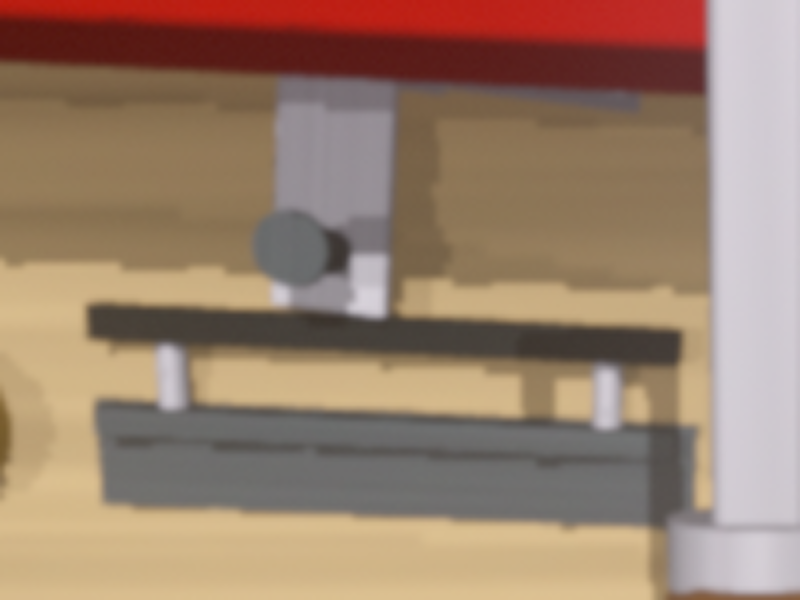

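```bash
cat >> h.py <<'E'
PIN=np.array([.6255,.0215]);PSI=-.045
def hookpos(hx,hy,z,pin=PIN,psi=PSI):
    c,s=np.cos(psi),np.sin(psi)
    g=pin-np.array([[c,-s],[s,c]])@[hx-.001,hy]   # TCP ~1 mm ahead of hook_grip
    return [*g,z-.008]
E
python3 - <<'E'
from h import *
print(r.sense()["clock"])
for a in((.130,.058,.12),(.130,.058,.042),(.101,.058,.042),(.101,.018,.042)):print(np.round(hookpos(*a),4),rows(hookpos(*a),PSI))
E
```

```text
5.6167
[ 0.494  -0.0306  0.112 ] (array([-0.1661, -0.193 ,  0.6869]), array([-0.0003,  0.001 ,  0.0141]))
[ 0.494  -0.0306  0.034 ] (array([-0.1654, -0.1928,  0.9469]), array([-0.0003,  0.001 ,  0.0141]))
[ 0.523  -0.0319  0.034 ] (array([-0.0688, -0.1885,  0.9466]), array([-0.0003,  0.001 ,  0.0141]))
[0.5248 0.008  0.034 ] (array([-0.0629, -0.3217,  0.9467]), array([-0.0003,  0.001 ,  0.0141]))
```

```bash
python3 -m handwheel '[-0.06,-0.07,0.1,0,0,0.014,-0.12,-0.14,0.23,0,0,0.014,-0.166,-0.193,0.36,0,0,0.014,-0.166,-0.193,0.49,0,0,0.014,-0.166,-0.193,0.62,0,0,0.014,-0.166,-0.193,0.74,0,0,0.014,-0.166,-0.193,0.84,0,0,0.014,-0.166,-0.193,0.91,0,0,0.014,-0.166,-0.193,0.947,0,0,0.014,-0.166,-0.193,0.947,0,0,0.014]'
python3 -c "
from h import *
s=r.sense();print(s['tcp_pos'],s['tcp_rot'])
for a in((.130,.058,.042),(.101,.058,.042),(.101,.018,.042)):print(rows(hookpos(*a),PSI))
p,d=r.capture('wrist');cv2.imwrite('pics/w4.png',p[:,:,::-1])"
```

```text
clock: 6.45
tcp_pos: [0.4928, -0.0303, 0.0324]
tcp_rot: [-3.14, 0.07, 0.01]
ft_force: [-1.3, 0.5, -1.5]
opening: 0.016
gripper_force: 98.4
[ 0.49275956 -0.03031371  0.03235046] [-3.13951508  0.06979794  0.01049466]
(array([ 0.0042,  0.0009, -0.0055]), array([-0.0004,  0.0021,  0.0002]))
(array([ 0.1009,  0.0009, -0.0062]), array([-0.0004,  0.0021,  0.0002]))
(array([ 0.101 , -0.1324, -0.006 ]), array([-0.0004,  0.0021,  0.0002]))
```

View pics/w4.png

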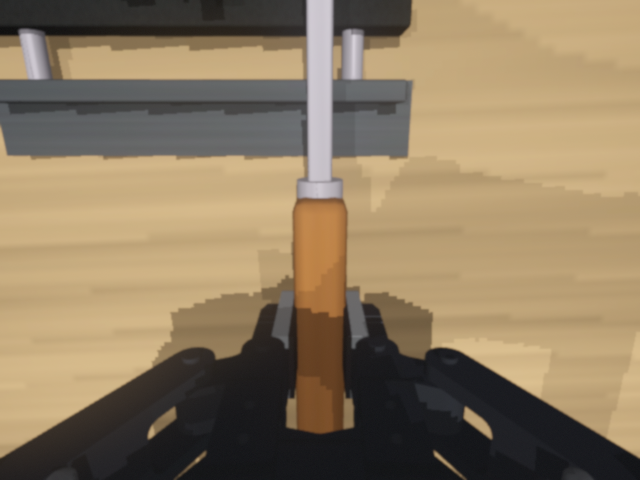

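The wrist view shows the shank aligned square to the stop (its edges are horizontal at rows 80 and 155). The pin is outside this view.

```bash
python3 -m handwheel '[0.03,0,-0.005,0,0,0,0.06,0,-0.005,0,0,0,0.09,0,-0.005,0,0,0,0.1,0,-0.005,0,0,0,0.1,0,-0.005,0,0,0]'
python3 -m handwheel '[0,-0.03,0,0,0,0,0,-0.06,0,0,0,0,0,-0.09,0,0,0,0,0,-0.12,0,0,0,0,0,-0.133,0,0,0,0,0,-0.133,0,0,0,0]'
python3 -c "
from h import *
p,d=r.capture('top');cv2.imwrite('pics/t5.png',cv2.resize(p[140:240,260:360,::-1],None,fx=4,fy=4,interpolation=cv2.INTER_CUBIC))
q,d=r.capture('side');cv2.imwrite('pics/t5.png',np.hstack([cv2.imread('pics/t5.png'),cv2.resize(q[180:280,200:300,::-1],None,fx=4,fy=4,interpolation=cv2.INTER_CUBIC)]))
s=r.sense();print(s['tcp_pos'],s['ft_force'])"
```

```text
clock: 6.92
tcp_pos: [0.5279, -0.0325, 0.0386]
tcp_rot: [3.14, -0.069, 0.004]
ft_force: [0.1, -0.7, -1.1]
opening: 0.016
gripper_force: 98.4
clock: 7.42
tcp_pos: [0.5273, 0.009, 0.0371]
tcp_rot: [-3.141, 0.067, 0.0]
ft_force: [-0.1, 0.1, -1.3]
opening: 0.0159
gripper_force: 98.4
[0.52748287 0.00795293 0.03719871] [-0.25195009 -0.23222584 -2.02067311]
```

View pics/t5.png

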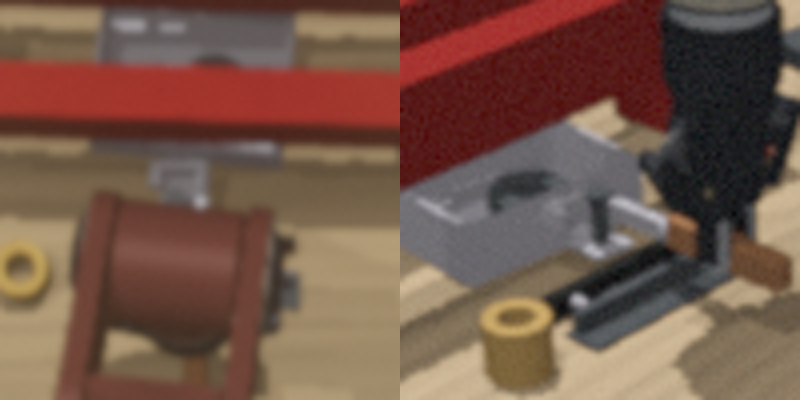

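Both views show the cross piece behind the pin: top crop (180,180); side crop pin at (600,215) with the hook round it. Now a gentle pull.

```bash
python3 -m handwheel '[-0.015,0,0,0,0,0,-0.03,0,0,0,0,0,-0.04,0,0,0,0,0,-0.05,0,0,0,0,0,-0.057,0,0,0,0,0,-0.064,0,0,0,0,0,-0.071,0,0,0,0,0,-0.078,0,0,0,0,0,-0.085,0,0,0,0,0,-0.092,0,0,0,0,0]'
python3 -m handwheel '[-0.008,0,0,0,0,0,-0.016,0,0,0,0,0,-0.024,0,0,0,0,0,-0.032,0,0,0,0,0,-0.04,0,0,0,0,0,-0.048,0,0,0,0,0,-0.056,0,0,0,0,0,-0.064,0,0,0,0,0,-0.072,0,0,0,0,0,-0.08,0,0,0,0,0]'
python3 -c "
from h import *
p,d=r.capture('top')
q,d=r.capture('side');cv2.imwrite('pics/t6.png',np.hstack([cv2.resize(a[...,::-1],None,fx=4,fy=4,interpolation=cv2.INTER_CUBIC) for a in (p[140:240,260:360],q[180:280,200:300])]))
s=r.sense();print(s['tcp_pos'],s['ft_force'])"
```

```text
clock: 8.35
tcp_pos: [0.5005, 0.0087, 0.0375]
tcp_rot: [3.141, -0.07, 0.003]
ft_force: [4.3, -0.3, -3.8]
opening: 0.016
gripper_force: 98.2
clock: 9.18
tcp_pos: [0.476, 0.0099, 0.0374]
tcp_rot: [3.141, -0.07, 0.001]
ft_force: [5.8, -0.3, -2.2]
opening: 0.0157
gripper_force: 98.3
[0.47560192 0.00994607 0.03726461] [ 3.60482016 -0.15670273 -1.9703361 ]
```

View pics/t6.png

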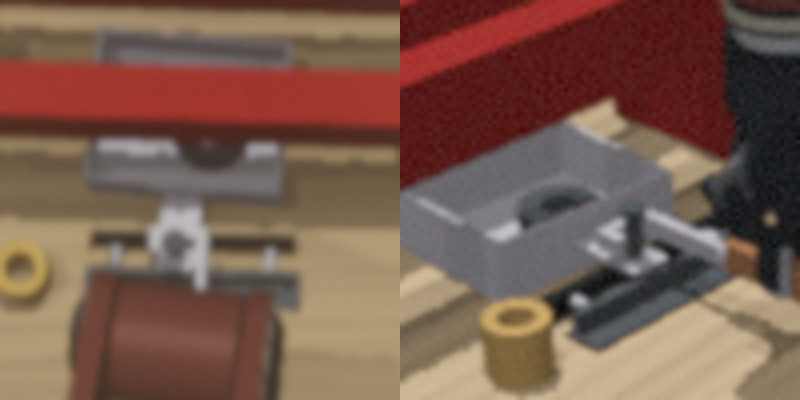

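The tray follows the hook at about 4 N. The front edge (top crop row 195) is about 30 mm from the stop face plate (row 240).

```bash
python3 -m handwheel '[-0.008,0,0,0,0,0,-0.016,0,0,0,0,0,-0.024,0,0,0,0,0,-0.032,0,0,0,0,0,-0.04,0,0,0,0,0,-0.047,0,0,0,0,0,-0.053,0,0,0,0,0,-0.058,0,0,0,0,0,-0.062,0,0,0,0,0,-0.066,0,0,0,0,0]'
python3 -m handwheel '[-0.003,0,0,0,0,0,-0.006,0,0,0,0,0,-0.009,0,0,0,0,0,-0.012,0,0,0,0,0]'
```

```text
clock: 10.12
tcp_pos: [0.4564, 0.0108, 0.0374]
tcp_rot: [3.141, -0.07, 0.001]
ft_force: [4.8, 0.2, -2.3]
opening: 0.0155
gripper_force: 98.2
clock: 10.45
tcp_pos: [0.4528, 0.0109, 0.0374]
tcp_rot: [3.141, -0.07, 0.001]
ft_force: [5.5, 0.2, -2.7]
opening: 0.016
gripper_force: 98.2
```

```bash
for i in 1 2 3; do :; done; python3 -m handwheel '[-0.002,0,0,0,0,0,-0.004,0,0,0,0,0,-0.006,0,0,0,0,0,-0.008,0,0,0,0,0]' | grep -E "pos|force"; python3 -m handwheel '[-0.002,0,0,0,0,0,-0.004,0,0,0,0,0,-0.006,0,0,0,0,0]' | grep -E "pos|force"
```

```text
tcp_pos: [0.4505, 0.011, 0.0374]
ft_force: [5.9, -0.4, -2.5]
gripper_force: 98.2
tcp_pos: [0.449, 0.0109, 0.0375]
ft_force: [6.0, -0.9, -2.8]
gripper_force: 98.2
```

```bash
python3 -m handwheel '[-0.002,0,0,0,0,0,-0.004,0,0,0,0,0]' | grep -E "pos|ft_"; python3 -m handwheel '[-0.002,0,0,0,0,0,-0.004,0,0,0,0,0]' | grep -E "pos|ft_"
```

```text
tcp_pos: [0.448, 0.0108, 0.0376]
ft_force: [6.3, -2.2, -4.0]
tcp_pos: [0.4469, 0.0106, 0.0376]
ft_force: [6.5, -3.0, -4.5]
```

The sideways force is growing, so one corner has met the stop and the tray is squaring. I'll continue in small steps.

```bash
python3 -m handwheel '[-0.001,0,0,0,0,0,-0.002,0,0,0,0,0]' | grep -E "pos|ft_"; python3 -m handwheel '[-0.001,0,0,0,0,0,-0.002,0,0,0,0,0]' | grep -E "pos|ft_"
```

```text
tcp_pos: [0.4465, 0.0105, 0.0377]
ft_force: [7.3, -3.4, -4.5]
tcp_pos: [0.4464, 0.0105, 0.0379]
ft_force: [10.7, -2.7, -5.7]
```

```bash
python3 -m handwheel '[-0.001,0,0,0,0,0,-0.002,0,0,0,0,0]' | grep -E "pos|ft_"; python3 -m handwheel '[-0.001,0,0,0,0,0,-0.002,0,0,0,0,0]' | grep -E "pos|ft_"
python3 -c "
from h import *
p,d=r.capture('top')
q,d=r.capture('side');cv2.imwrite('pics/t7.png',np.hstack([cv2.resize(a[...,::-1],None,fx=4,fy=4,interpolation=cv2.INTER_CUBIC) for a in (p[140:240,260:360],q[180:280,200:300])]))"
```

```text
tcp_pos: [0.4464, 0.0106, 0.038]
ft_force: [12.7, -2.9, -6.6]
tcp_pos: [0.4464, 0.0106, 0.0382]
ft_force: [14.1, -1.8, -7.4]
```

View pics/t7.png

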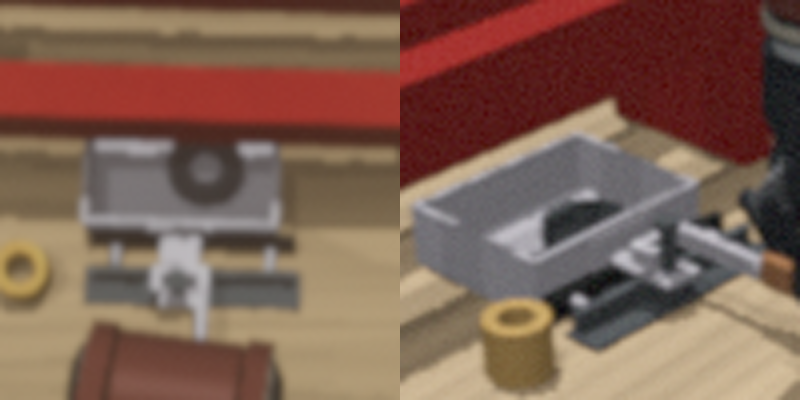

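The top crop shows the tray's front rim (80,215)–(278,225) parallel to and against the face plate (90,235)–(295,245), and the pull is 14 N. I'll hold for a moment, release, unhook and lift.

```bash
python3 -m handwheel '[0,0,0,0,0,0,0,0,0,0,0,0,0,0,0,0,0,0,0,0,0,0,0,0,0,0,0,0,0,0,0,0,0,0,0,0]' | grep -E "pos|ft_"; python3 -m handwheel '[0.003,0,0,0,0,0,0.006,0,0,0,0,0,0.012,0,0,0,0,0,0.022,0,0,0,0,0,0.032,0,0,0,0,0,0.042,0,0,0,0,0,0.052,0,0,0,0,0,0.062,0,0,0,0,0,0.07,0,0,0,0,0,0.07,0,0,0,0,0]'
python3 -m handwheel '[0,0.01,0,0,0,0,0,0.02,0,0,0,0,0,0.02,0,0,0,0,0,0.02,-0.02,0,0,0,0,0.02,-0.04,0,0,0]'
```

```text
tcp_pos: [0.4464, 0.0106, 0.0382]
ft_force: [14.0, -2.8, -8.2]
clock: 13.47
tcp_pos: [0.4651, 0.0104, 0.0373]
tcp_rot: [-3.141, 0.07, -0.0]
ft_force: [-0.3, -0.6, -1.2]
opening: 0.0158
gripper_force: 98.7
clock: 13.88
tcp_pos: [0.4639, 0.0044, 0.0493]
tcp_rot: [-3.141, 0.07, 0.002]
ft_force: [-0.3, -0.3, -1.4]
opening: 0.0157
gripper_force: 98.7
```

```bash
python3 -m handwheel '[0,0,-0.1,0,0,0,0,0,-0.22,0,0,0,0,0,-0.34,0,0,0,0,0.05,-0.42,0,0,0,-0.03,0.15,-0.45,0,0,0,-0.05,0.28,-0.45,0,0,0.007,-0.07,0.42,-0.45,0,0,0.014,-0.09,0.55,-0.45,0,0,0.02,-0.09,0.68,-0.45,0,0,0.025,-0.09,0.8,-0.45,0,0,0.03]'
python3 -m handwheel '[0,0.1,0,0,0,0,0,0.2,0,0,0,0,0,0.3,0,0,0,0,0,0.38,0,0,0,0,0,0.38,0,0,0,0,0,0.38,0,0,0,0]'
python3 -c "
from h import *
r.capture('wrist')
s=r.sense();print(s['tcp_pos'],s['tcp_rot'],s['ft_force'])
print(rows([.425,-.373,.0075],.05))"
```

```text
clock: 14.72
tcp_pos: [0.4262, -0.2363, 0.1854]
tcp_rot: [3.133, -0.22, 0.003]
ft_force: [0.5, -0.1, -1.9]
opening: 0.0159
gripper_force: 98.8
clock: 15.22
tcp_pos: [0.4107, -0.3479, 0.1848]
tcp_rot: [-3.134, 0.221, -0.001]
ft_force: [0.4, 0.6, -2.5]
opening: 0.0156
gripper_force: 98.7
[ 0.41095829 -0.34696019  0.18462234] [-3.13355926e+00  2.18636586e-01 -4.35781323e-04] [-0.65255607  1.07255425 -1.4300805 ]
(array([0.0583, 0.0797, 0.5904]), array([-0.0001, -0.0001, -0.0603]))
```

```bash
python3 -m handwheel '[0.03,0.04,0.08,0,0,-0.03,0.058,0.08,0.18,0,0,-0.06,0.058,0.08,0.28,0,0,-0.06,0.058,0.08,0.38,0,0,-0.06,0.058,0.08,0.46,0,0,-0.06,0.058,0.08,0.52,0,0,-0.06,0.058,0.08,0.55,0,0,-0.06,0.058,0.08,0.57,0,0,-0.06,0.058,0.08,0.58,0,0,-0.06,0.058,0.08,0.58,0,0,-0.06]'
python3 -c "
from h import *
r.capture('wrist')
s=r.sense();print(s['tcp_pos'],s['tcp_rot'],s['ft_force'])
print(rows([.425,-.373,.0065],.05))"
```

```text
clock: 16.1
tcp_pos: [0.4255, -0.3732, 0.0109]
tcp_rot: [3.14, 0.079, 0.001]
ft_force: [0.2, 0.6, -1.6]
opening: 0.0161
gripper_force: 98.7
[ 0.42571871 -0.37363346  0.01145614] [3.13914023e+00 7.89876363e-02 2.05410476e-03] [-0.694395    0.61591947 -1.02431008]
(array([-0.0023, -0.0023,  0.0165]), array([ 0.0005, -0.0004,  0.0001]))
```

```bash
python3 -m handwheel '[0,0,0.004,0,0,0,0,0,0.008,0,0,0,0,0,0.011,0,0,0,0,0,0.011,0,0,0]' | grep -E "pos|ft_"
python3 -m handwheel '[0,0,0.002,0,0,0,0,0,0.004,0,0,0,0,0,0.004,0,0,0]' | grep -E "pos|ft_"
```

```text
tcp_pos: [0.425, -0.3734, 0.0072]
ft_force: [0.5, -1.0, -2.9]
tcp_pos: [0.4251, -0.3734, 0.0067]
ft_force: [-2.4, 1.9, 4.8]
```

```bash
python3 -m handwheel '[0,0,0,0,0,0,0,0,0,0,0,0,0,0,0,0,0,0,0,0,0,0,0,0,0,0,0,0,0,0,0,0,0,0,0,0]' 0.3 20
python3 -m handwheel '[0,0,-0.03,0,0,0,0,0,-0.1,0,0,0,0,0,-0.2,0,0,0,0,0,-0.32,0,0,0,0,0,-0.44,0,0,0,-0.1,0.1,-0.56,0,0,0,-0.2,0.2,-0.66,0,0,0,-0.3,0.3,-0.7,0,0,0,-0.3,0.3,-0.7,0,0,0,-0.3,0.3,-0.7,0,0,0]'
python3 -c "
from h import *
p,d=r.capture('top');cv2.imwrite('pics/t8.png',cv2.resize(p[130:370,240:510,::-1],None,fx=2.5,fy=2.5,interpolation=cv2.INTER_CUBIC))"
```

```text
clock: 17.23
tcp_pos: [0.4249, -0.3732, 0.0057]
tcp_rot: [-3.141, -0.078, -0.0]
ft_force: [1.4, -0.5, 1.1]
opening: 0.0554
gripper_force: 0.0
clock: 18.07
tcp_pos: [0.3376, -0.472, 0.2205]
tcp_rot: [3.133, 0.071, 0.003]
ft_force: [0.6, 0.1, 0.2]
opening: 0.0558
gripper_force: 0.0
```

View pics/t8.png

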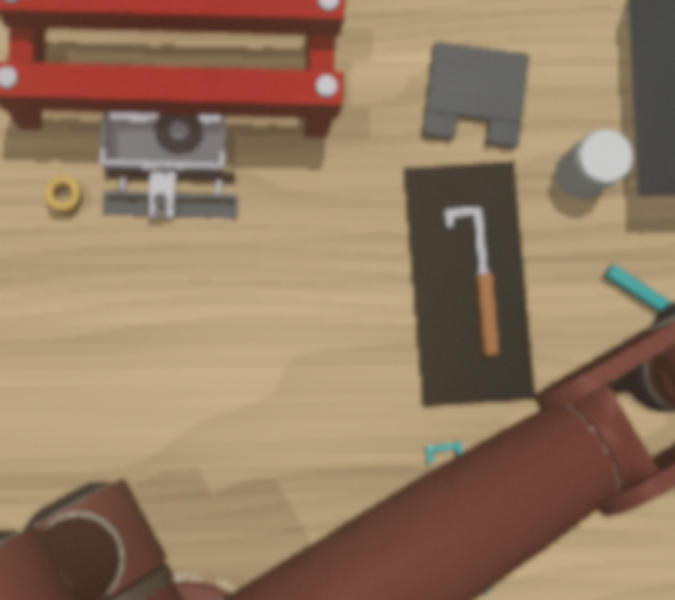

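The hook lies flat and lengthwise on its mat (487,290). The tray, with the bearing in it, sits flush along the stop (165,170), and the nearby bystanders in view look undisturbed.

```bash
python3 -c "
from bench import r
print(r.finish_job())"
```

```text
the job is handed in; nothing more can be done
None
```

The job is handed in at about 18 s: the hook drew the tray snug against the stop at about 14 N, and its front looks flush and square in the last picture, with the bearing still in it and the hook back flat on its mat.

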